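# Put the spice jar away in the crock with room and close it

### The job

Two crocks already hold stacks of tins, and nobody knows how high. Feel out which crock has room for the spice jar to stand with its cap below the rim, lower it gently into that one until it rests on the cork disc over the tins, let it stand there upright without dropping it or pressing hard, then put the lid on that crock so that it sits fully down. Leave the jam jar, the pill tub and the little round pot where they are.

Things in the scene. Friction and masses are not known exactly. Their poses are not given: they have to be found in the camera images.
- spice_jar: slim upright spice jar with a dark cap, 41 mm diameter, 105 mm tall, about 110 g; standing on the worktop; origin at the centre of its underside, z up
- crock_a: one of two identical open white stoneware crocks: round, 126 mm outside, 116 mm inside, 150 mm tall, opaque, does not move. Origin at the centre of its underside, z up, so the rim is at 150 mm. In it lies a stack of flat tins under a flat springy cork disc, nearly as wide as the inside, that gives 1 mm per 3 N; its top is anywhere from 18 to 50 mm above the origin
- crock_b: the other crock, alike in every way, with its own stack and disc. The heights of the two tops always add up to 68 mm, so in at least one crock the spice jar's cap ends 11 mm or more below the rim. Which crock has more room, and which stands left or right, changes
- crock_lid: the one loose white lid, 250 g, lying knob up on the worktop: flange 126 mm in diameter, under it a plug 104 mm in diameter and 6 mm deep that goes loosely inside a crock's rim, 24 mm diameter knob on top. Origin at the centre of the plug's underside, z up; the underside of the flange is 6 mm, the knob's grip 28 to 44 mm and its top 47 mm above the origin. A jar standing higher than 6 mm below the rim keeps it from closing
- round_pot: small round olive storage pot, 53 mm wide and tall, a bystander; origin at the centre of its underside
- jam: jam jar with a screw lid, 62 mm wide, 86 mm tall, a bystander; origin at the centre of its underside
- pill_tub: pill tub with a grey cap, 45 mm wide, 78 mm tall, a bystander; origin at the centre of its underside
There are look-alikes about, which are no part of the job. Of the things that look like the crock_lid, the larger one is meant.

How it is judged:
By the outcome, as a careful person would: the job done as asked, in the order asked, and still so for the second after the job is handed in, with the robot touching nothing.
It also fails if it takes over 72 s, if anything falls off the work surface, if the arm or the gripper's body presses on something with over 40 N, if the wrist force passes 120 N, or if a joint passes its speed limit or range.

### The arm

A 7-joint arm with a two-finger parallel gripper is mounted at the origin on a cart in front of the work surface, level with it; the furniture and walls round the work are solid. World frame = base frame: x ahead of the robot, y to its left, z up, the work surface at z = 0. Lengths are in m, angles in rad, forces in N, time in s.
With the tool pointing down it reaches from about 0.425 to 1.025 m from the base axis. Payload 9.4 kg.
Tool frame: the origin (TCP) lies midway between the tips of the shut fingers; the grasp point (between the pads) lies manip.grip_point_offset behind it (manip.grip_point_offset is the distance from the TCP to the grasp point, in m); z points along the fingers, y is the line along which they close (so a half turn about z gives the same grasp; the last joint's range is limited). The gripper opens to 93 mm and grips with 3 to 60 N. Pads are 15 mm wide; open, the fingers measure 128 mm over their backs; the gripper's body (75 mm by 188 mm) begins 65 mm behind the grasp point.
Start: joints at [1.165, 0.599, -0.003, 1.599, 0.002, 0.943, -0.08], TCP at [0.234, -0.686, 0.219] pointing down, gripper open.
Joint ranges: [-2.57, 2.57], [-0.35, 1.97], [-1.29, 1.29], [0.11, 2.56], [-1.05, 4.19], [0.11, 1.86], [-2.63, 2.63]. Speed limits (rad/s): [2.22, 2.22, 3.01, 3.01, 3.14, 3.14, 3.14].

### API

Orientations are given as a rotation vector (axis times angle).
In Python, from station import manip, read_camera, camera_params, order gives the robot as it stands.
- The arm moves only by the shell command python3 -m handwheel 'ROWS'. ROWS is JSON, a list of rows, each a list of 7 numbers: the turn, a rotation vector about the world's x, y, z in rad, then the shift along the world's x, y, z in mm, then the opening in per cent of the stroke, from 0 (shut) to 100 (fully open). A call has 1 to 20 rows; each row shifts and turns the commanded pose from where the row before left it; what a row does not reach is not made up. A row lasts 1/12 s, in which the tool goes at most 41.7 mm and 7.16 degrees, less where a joint would pass 70% of its speed; a pose out of reach is approached as far as the arm can. A call with a gripper value outside its range is refused whole. The fingers move at their own pace and stop on an object; the grip force is fixed at half the most. Time passes only in rows, so rows that do not move let the fingers close. It gives the time, the measured TCP pose, the force, the opening and the grip force at its end, in the units of the state.
- manip.sense(): the state, without advancing time (a new reading comes with each control period).
- read_camera(name): name is "scene" or "top"; returns (picture, depth): 480x640x3 uint8, red, green, blue; 480x640 float32, m along the optical axis (not along the pixel's ray), 0 where there is no reading.
- camera_params(name): a dict with "fx", "fy", "cx", "cy" (pixels), "rvec" (rotation vector, rad) and "tvec" (3), from world to camera coordinates, as OpenCV has them. Camera axes: x right, y down, z forward; pixel columns grow to the right and rows downward; lengths in m; the calibration is good to about 2 mm. A picture is of the moment at which its call begins. camera_params takes no time and is no camera call.
- order.sign_off(): hands the job in; it is judged then, once.
The state is a dict: "time": time; "qpos": joint angles; "dq": joint speeds; "effort": joint torques, N m; "eef_pos": TCP position; "tcp_rot": TCP orientation; "force": force on the tool from outside, world axes, zero at the start; "moment": the same for the moment, N m; "width": opening from 0.0 (shut) to 1.0 (fully open); "grip_force": force on a finger pad.
Only numpy, scipy, OpenCV 4.12 (cv2) and the standard library are available. Lean on these libraries where they do the work, as an engineer would, in place of code of your own. Each camera call takes 0.05 s, during which the arm holds its last target. There are 200 camera calls.

## Working session

There is one attempt and no reset: what is moved stays moved. The work goes in short steps, Python scripts to look and compute and a shell command to move; the robot and the scene stay as the last step left them, time stands still between calls to the robot, and variables do not carry over. Pictures are saved under pics/ and viewed, at most 10 in all, crops included, and the job is handed in when it is done.

```bash
mkdir -p pics && cat > h.py <<'E'
import numpy as np, cv2
from station import manip, read_camera, camera_params, order
def cam(n):
    p=camera_params(n); R=cv2.Rodrigues(np.array(p['rvec'],float))[0]; return p,R,np.array(p['tvec'],float)
def cloud(n,d):
    p,R,t=cam(n); v,u=np.mgrid[0:480,0:640]
    X=np.stack([(u-p['cx'])/p['fx']*d,(v-p['cy'])/p['fy']*d,d],-1)
    return (X-t)@R
E
python3 - <<'E'
from h import *
for n in("scene","top"):
    im,d=read_camera(n); cv2.imwrite(f"pics/{n}0.png",im[...,::-1]); np.savez(f"{n}0.npz",im=im,d=d)
s=manip.sense(); print(s); print(manip.grip_point_offset)
p,R,t=cam("top"); print(-R.T@t,R)
p,R,t=cam("scene"); print(-R.T@t)
E
```

```text
{'time': 0.1, 'qpos': array([ 1.1652771 ,  0.60005908, -0.0024781 ,  1.60004119,  0.00180914,
        0.94288125, -0.07983224]), 'dq': array([ 0.00013446, -0.00160424,  0.00067512, -0.00089132,  0.0002138 ,
       -0.00037265, -0.00058908]), 'effort': array([ 4.86057528e-03, -7.66566324e+01,  1.50233578e+00, -2.52941662e+01,
       -5.22788870e-02,  1.35937924e-02,  1.11684685e-04]), 'eef_pos': array([ 0.23392934, -0.68577285,  0.21784028]), 'tcp_rot': array([-3.09792209e+00, -5.13932000e-01,  6.22816453e-04]), 'force': array([ 0.43580031,  0.57226981, -0.32961369]), 'moment': array([-0.07058447, -0.0264824 ,  0.01242652]), 'grip_force': 0.0, 'width': 0.9973173989682634}
0.0188
[ 0.34602543 -0.11569497  1.33955207] [[-0.01959041 -0.99955371  0.02255225]
 [-0.99676682  0.01776782 -0.07835945]
 [ 0.07792378 -0.02401443 -0.99667005]]
[-0.44197382 -1.44924177  0.90501524]
```

View pics/scene0.png

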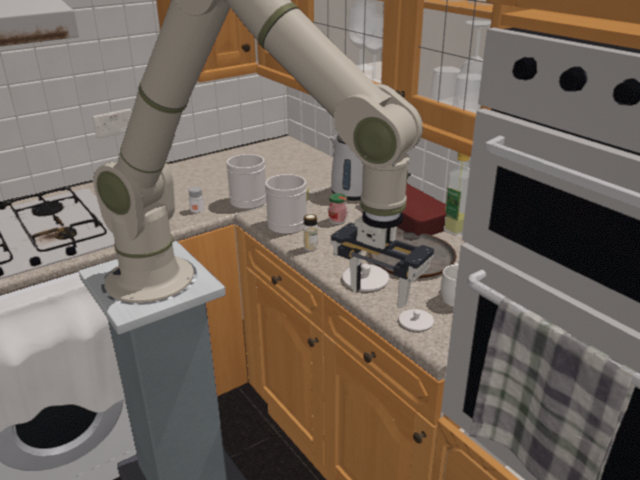

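View pics/top0.png

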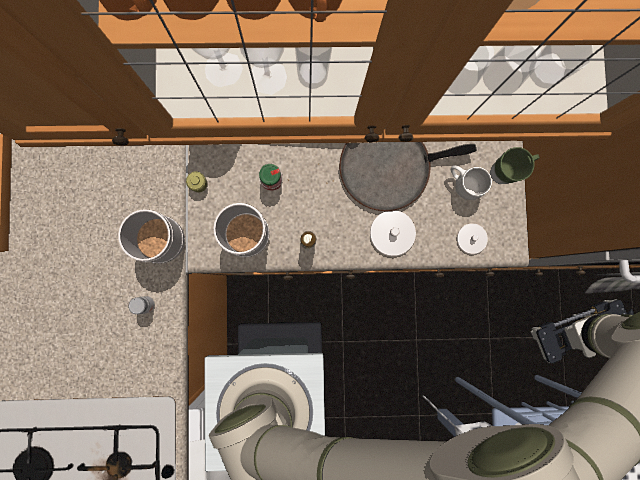

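The top view shows the spice jar (dark cap) at (308,240) and crocks at (242,230) and (148,236). There are two lid-like things: a larger one at (393,233) and a smaller one at (472,239); the larger is the one meant. Bystanders are the jam at (270,177), the round pot at (197,182) and the tub at (139,306).

```bash
python3 - <<'E'
from h import *
z=np.load("top0.npz"); im,d=z['im'],z['d']; P=cloud("top",d)
cv2.imwrite("pics/crop0.png",cv2.resize(im[140:290,110:510,::-1],(800,300),interpolation=cv2.INTER_CUBIC))
def circ(name,u0,v0,r,zlo,zhi):
    m=np.zeros((480,640),bool); m[v0-r:v0+r+1,u0-r:u0+r+1]=1
    m&=(d>0)&(P[...,2]>zlo)&(P[...,2]<zhi)
    q=P[m]; 
    if len(q)<5: print(name,len(q)); return
    (c,rad)=cv2.minEnclosingCircle(q[:,:2].astype(np.float32)*1000)
    print(name,len(q),"circ mm",np.round(c,1),round(rad,1),"z",np.round(np.percentile(q[:,2],[5,50,95])*1000,1),"med",np.round(np.median(q[:,:2],0)*1000,1))
circ("crockR rim",242,230,34,.14,.16); circ("crockL rim",148,236,36,.14,.16)
circ("spice",308,240,12,.09,.12); circ("lid knob",393,233,12,.04,.055); circ("lid flange",393,233,30,.006,.025)
circ("small flange",472,239,22,.004,.03); circ("small all",472,239,12,.03,.06)
circ("jam",270,177,16,.07,.1); circ("tub",139,306,14,.06,.09); circ("pot",197,182,14,.03,.07)
# disc patches
for n,u,v in(("R",243,232),("L",152,240)):
    m=P[v-10:v+11,u-10:u+11,2].ravel(); print(n,"disc z",np.round(np.percentile(m[m>-.1],[0,25,50,75,100])*1000,1),(m<-.1).sum())
print("table",np.round(P[250,345]*1000,1),np.round(P[265,280]*1000,1), np.round(P[258,440]*1000,1))
E
```

```text
crockR rim 367 circ mm [479.   43.7] 63.2 z [142.7 148.1 152.6] med [484.6  48.7]
crockL rim 410 circ mm [466.7 274.2] 63.8 z [142.4 148.2 152.1] med [466.4 280.7]
spice 193 circ mm [ 453.8 -124.5] 19.9 z [100.1 104.4 108.2] med [ 452.5 -124.5]
lid knob 59 circ mm [ 475.  -357.3] 11.9 z [41.2 45.6 50.2] med [ 474.6 -357. ]
lid flange 1769 circ mm [ 485.  -357.2] 106.8 z [ 8.5 14.  19. ] med [ 480.3 -353.8]
small flange 742 circ mm [ 453.  -577.8] 81.4 z [ 4.5  8.8 14.8] med [ 454.  -575.3]
small all 16 circ mm [ 454.6 -576.3] 7.9 z [30.2 32.  36.4] med [ 455.7 -576.1]
jam 370 circ mm [625.8 -27.8] 28.3 z [79.7 85.  89.4] med [625.2 -28.6]
tub 255 circ mm [292.7 314.8] 22.1 z [65.1 76.5 81.2] med [293.5 311.8]
pot 307 circ mm [619.8 173.7] 26.8 z [37.8 44.8 52.6] med [617.9 171.5]
R disc z [  12.9   18.4   20.2   22.1 1339.6] 0
L disc z [  39.1   43.7   45.7   47.5 1339.6] 0
table [ 4.291e+02 -2.264e+02 -1.000e-01] [391.3 -47.3  -0. ] [ 402.4 -489.5   -3.8]
```

View pics/crop0.png

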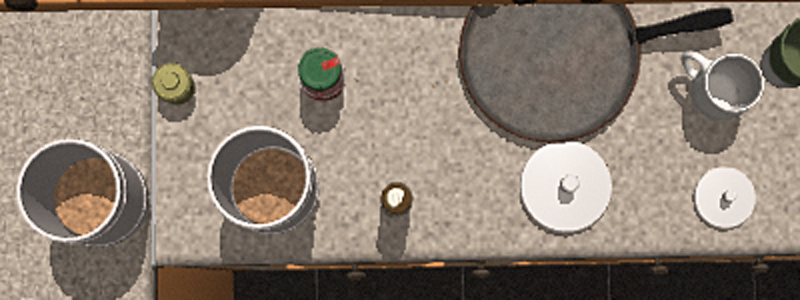

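The crop shows the larger lid at crop (566,187), about 90 px wide. The look-alike at (725,198) is only about 60 px (84 mm), so the 126 mm lid at (0.475, -0.357) is the one. Depth puts the disc in the nearer crock (0.479, 0.044) at about 20 mm and the other at about 46 mm. These sum to about 66 mm, against a nominal 68, so the nearer crock has room. I'll confirm that by touch while lowering the jar. Next I move above the jar.

```bash
python3 -m handwheel '[[0,0,0.069,12.2,31.2,0,100],[0,0,0.069,12.2,31.2,0,100],[0,0,0.069,12.2,31.2,0,100],[0,0,0.069,12.2,31.2,0,100],[0,0,0.069,12.2,31.2,0,100],[0,0,0.069,12.2,31.2,0,100],[0,0,0.069,12.2,31.2,0,100],[0,0,0.069,12.2,31.2,0,100],[0,0,0.069,12.2,31.2,0,100],[0,0,0.069,12.2,31.2,0,100],[0,0,0.069,12.2,31.2,0,100],[0,0,0.069,12.2,31.2,0,100],[0,0,0.069,12.2,31.2,0,100],[0,0,0.069,12.2,31.2,0,100],[0,0,0.069,12.2,31.2,0,100],[0,0,0.069,12.2,31.2,0,100],[0,0,0.069,12.2,31.2,0,100],[0,0,0.069,12.2,31.2,0,100],[0,0,0,0,0,0,100],[0,0,0,0,0,0,100]]'
```

```text
time: 1.77
eef_pos: [0.4541, -0.123, 0.2185]
tcp_rot: [-2.217, -2.225, -0.0]
force: [0.2, -0.3, -0.5]
width: 0.998
grip_force: 0.0
```

```bash
python3 -m handwheel '[[0,0,0,-0.5,-1.5,-20,100],[0,0,0,0,0,-20,100],[0,0,0,0,0,-20,100],[0,0,0,0,0,-20,100],[0,0,0,0,0,-20,100],[0,0,0,0,0,-20,100],[0,0,0,0,0,-20,100],[0,0,0,0,0,-16,100],[0,0,0,0,0,0,100],[0,0,0,0,0,0,100]]' && python3 - <<'E'
from h import *
im,d=read_camera("scene"); cv2.imwrite("pics/s1.png",cv2.resize(im[160:310,210:410,::-1],(800,600)))
E
```

```text
time: 2.6
eef_pos: [0.4522, -0.127, 0.0621]
tcp_rot: [-2.222, -2.219, 0.003]
force: [-0.3, -0.1, 0.1]
width: 1.003
grip_force: 0.0
```

View pics/s1.png

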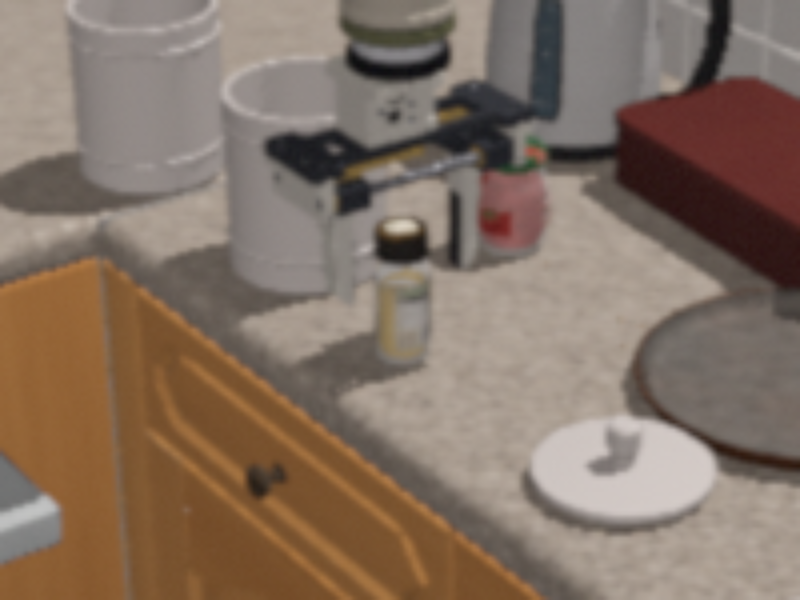

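The fingers straddle the jar, with its cap at crop (402,240) and body at (403,310). I'll lower 6 mm so the pads sit on the body below the cap, then close.

```bash
python3 -m handwheel '[[0,0,0,1,2,-6,100],[0,0,0,0,0,0,80],[0,0,0,0,0,0,60],[0,0,0,0,0,0,50],[0,0,0,0,0,0,40],[0,0,0,0,0,0,30],[0,0,0,0,0,0,20],[0,0,0,0,0,0,20],[0,0,0,0,0,0,20],[0,0,0,0,0,0,20],[0,0,0,0,0,0,20],[0,0,0,0,0,0,20]]'
```

```text
time: 3.65
eef_pos: [0.4542, -0.1241, 0.0566]
tcp_rot: [2.221, 2.222, -0.0]
force: [0.2, -0.0, -0.6]
width: 0.433
grip_force: 30.0
```

```bash
python3 -m handwheel '[[0,0,0,0,0,10,20],[0,0,0,0,0,20,20],[0,0,0,0,0,25,20],[0,0,0,0,0,25,20],[0,0,0,0,0,25,20],[0,0,0,0,0,25,20],[0,0,0,0,0,25,20],[0,0,0,0,0,20,20],[0,0,0,0,0,5,20],[0,0,0,3,20,0,20],[0,0,0,4,25,0,20],[0,0,0,4,26,0,20],[0,0,0,4,26,0,20],[0,0,0,4,26,0,20],[0,0,0,3,25,0,20],[0,0,0,3,20,0,20],[0,0,0,0,0,0,20],[0,0,0,0,0,0,20],[0,0,0,0,0,0,20]]' && python3 - <<'E'
from h import *
im,d=read_camera("scene"); cv2.imwrite("pics/s2.png",cv2.resize(im[110:260,200:400,::-1],(800,600)))
im,d=read_camera("top"); P=cloud("top",d)
for n,u0,v0,r in(("R",242,230,36),("L",148,236,36)):
    q=P[v0-r:v0+r,u0-r:u0+r].reshape(-1,3); q=q[(q[:,2]>.14)&(q[:,2]<.157)]
    c,rad=cv2.minEnclosingCircle(q[:,:2].astype(np.float32)*1000);print(n,len(q),c,rad)
s=manip.sense(); print(s['eef_pos'],s['force'],s['width'])
E
```

```text
time: 5.23
eef_pos: [0.4786, 0.0432, 0.2358]
tcp_rot: [-2.221, -2.221, 0.003]
force: [-0.7, 0.7, -1.4]
width: 0.438
grip_force: 30.0
R 117 (482.96246337890625, 15.731648445129395) 55.26846694946289
L 422 (465.8170471191406, 273.9757080078125) 63.56584930419922
[0.47883986 0.0426733  0.23614872] [ 0.06391814  0.07670627 -1.42508262] 0.43015384596717676
```

View pics/s2.png

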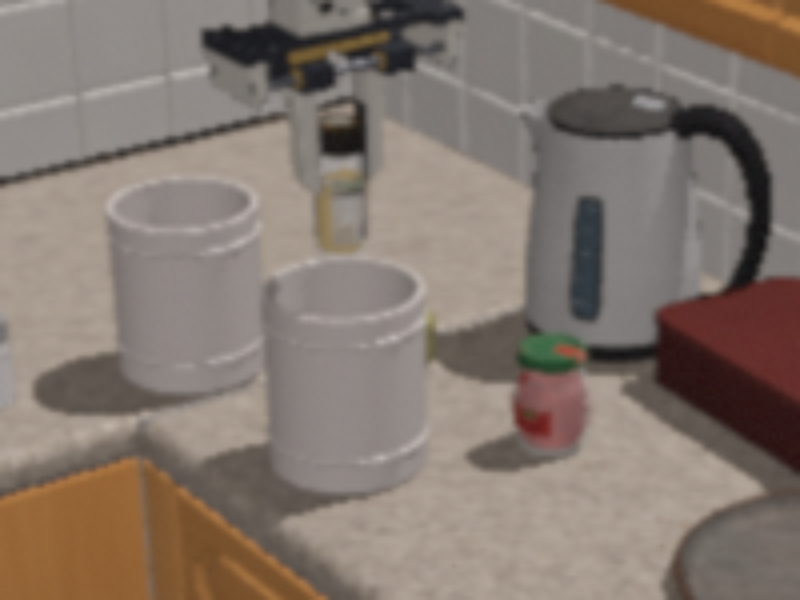

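The jar hangs upright over the near crock, with its base at crop (340,248) above the rim at (345,285). I'll lower it to about 9 mm above the expected disc.

```bash
python3 -m handwheel '[[0,0,0,0,0,-10,20],[0,0,0,0,0,-15,20],[0,0,0,0,0,-15,20],[0,0,0,0,0,-15,20],[0,0,0,0,0,-15,20],[0,0,0,0,0,-15,20],[0,0,0,0,0,-15,20],[0,0,0,0,0,-12,20],[0,0,0,0,0,-10,20],[0,0,0,0,0,-8,20],[0,0,0,0,0,-7,20],[0,0,0,0,0,-5,20],[0,0,0,0,0,-3,20],[0,0,0,0,0,-2,20],[0,0,0,0,0,0,20],[0,0,0,0,0,0,20]]'
```

```text
time: 6.67
eef_pos: [0.4794, 0.044, 0.0899]
tcp_rot: [2.221, 2.221, 0.0]
force: [0.5, 0.5, -0.9]
width: 0.435
grip_force: 30.0
```

Free at 33 mm, below the 34 mm midpoint, so touch confirms this crock has the room. Creeping on down.

```bash
python3 -m handwheel '[[0,0,0,0,0,-2,20],[0,0,0,0,0,-2,20],[0,0,0,0,0,-1,20],[0,0,0,0,0,-1,20],[0,0,0,0,0,-1,20],[0,0,0,0,0,-1,20],[0,0,0,0,0,0,20],[0,0,0,0,0,0,20],[0,0,0,0,0,0,20]]'; python3 -m handwheel '[[0,0,0,0,0,-1,20],[0,0,0,0,0,0,20],[0,0,0,0,0,0,20]]'; python3 -m handwheel '[[0,0,0,0,0,-1,20],[0,0,0,0,0,0,20],[0,0,0,0,0,0,20]]'
```

```text
time: 7.42
eef_pos: [0.4792, 0.044, 0.0816]
tcp_rot: [2.221, 2.221, 0.0]
force: [0.3, -0.1, -1.2]
width: 0.433
grip_force: 30.0
time: 7.67
eef_pos: [0.4792, 0.0439, 0.0806]
tcp_rot: [2.221, 2.221, -0.0]
force: [0.1, 1.2, -1.9]
width: 0.436
grip_force: 30.0
time: 7.92
eef_pos: [0.4792, 0.0439, 0.0796]
tcp_rot: [2.221, 2.221, -0.0]
force: [0.2, -0.5, -2.4]
width: 0.435
grip_force: 30.0
```

```bash
python3 -m handwheel '[[0,0,0,0,0,-1,20],[0,0,0,0,0,0,20],[0,0,0,0,0,0,20]]'; python3 -m handwheel '[[0,0,0,0,0,-1,20],[0,0,0,0,0,0,20],[0,0,0,0,0,0,20]]'
```

```text
time: 8.17
eef_pos: [0.4792, 0.0439, 0.0786]
tcp_rot: [-2.221, -2.221, 0.0]
force: [-0.1, 1.0, -0.7]
width: 0.437
grip_force: 30.0
time: 8.42
eef_pos: [0.4793, 0.044, 0.0776]
tcp_rot: [2.221, 2.221, 0.0]
force: [0.7, -0.5, 0.2]
width: 0.434
grip_force: 30.0
```

```bash
python3 -m handwheel '[[0,0,0,0,0,-0.5,20],[0,0,0,0,0,0,20],[0,0,0,0,0,0,20],[0,0,0,0,0,0,20]]'; python3 -c "
from h import *
print(manip.sense()['force'])"
```

```text
time: 8.75
eef_pos: [0.4792, 0.0439, 0.0772]
tcp_rot: [2.221, 2.221, 0.0]
force: [0.9, 0.2, 0.8]
width: 0.433
grip_force: 30.0
[0.91153327 0.20030761 0.84419741]
```

```bash
python3 -m handwheel '[[0,0,0,0,0,-0.5,20],[0,0,0,0,0,0,20],[0,0,0,0,0,0,20],[0,0,0,0,0,0,20]]'
```

```text
time: 9.08
eef_pos: [0.4793, 0.044, 0.0767]
tcp_rot: [2.221, 2.221, 0.0]
force: [-0.1, 0.0, 2.4]
width: 0.439
grip_force: 30.0
```

Contact is clear, about 3.8 N against the free-hanging value. I'll ease up 0.5 mm and open partway, since the fingers are inside the crock.

```bash
python3 -m handwheel '[[0,0,0,0,0,0.5,20],[0,0,0,0,0,0,20],[0,0,0,0,0,0,46],[0,0,0,0,0,0,50],[0,0,0,0,0,0,54],[0,0,0,0,0,0,58],[0,0,0,0,0,0,60],[0,0,0,0,0,0,60],[0,0,0,0,0,0,60]]' && python3 -m handwheel '[[0,0,0,0,0,5,60],[0,0,0,0,0,10,60],[0,0,0,0,0,20,60],[0,0,0,0,0,25,60],[0,0,0,0,0,25,60],[0,0,0,0,0,25,60],[0,0,0,0,0,25,60],[0,0,0,0,0,20,60],[0,0,0,0,-30,0,60],[0,0,0,0,-40,0,60],[0,0,0,0,-40,0,60],[0,0,0,0,-40,0,60],[0,0,0,0,0,0,60],[0,0,0,0,0,0,60]]' && python3 - <<'E'
from h import *
im,d=read_camera("top"); P=cloud("top",d); np.savez("t2.npz",im=im,d=d)
cv2.imwrite("pics/t2.png",cv2.resize(im[150:270,110:430,::-1],(800,300),interpolation=cv2.INTER_CUBIC))
q=P[200:262,210:275].reshape(-1,3); r=np.hypot(q[:,0]-.479,q[:,1]-.0437)
c=q[(r<.05)&(q[:,2]>.11)&(q[:,2]<.14)]; print("cap",len(c),np.median(c,0) if len(c) else 0, cv2.minEnclosingCircle(c[:,:2].astype(np.float32)))
k=P[221:245,381:405].reshape(-1,3); k=k[(k[:,2]>.04)&(k[:,2]<.055)]; print("knob",cv2.minEnclosingCircle(k[:,:2].astype(np.float32)))
v,u=np.mgrid[205:265,360:428]; m=(im[205:265,360:428].min(-1)>150)&(d[205:265,360:428]>0); f=P[205:265,360:428][m]; f=f[(f[:,2]>.008)&(f[:,2]<.022)]
print("flange",len(f),np.ptp(f[:,:2],axis=0),(f[:,:2].max(0)+f[:,:2].min(0))/2, np.median(f[:,2]))
E
```

```text
time: 9.83
eef_pos: [0.4792, 0.0439, 0.0771]
tcp_rot: [2.221, 2.221, 0.0]
force: [0.1, -0.7, -0.6]
width: 0.6
grip_force: 0.0
time: 11.0
eef_pos: [0.4787, -0.1083, 0.2323]
tcp_rot: [2.227, 2.216, -0.001]
force: [0.9, 0.7, 0.3]
width: 0.599
grip_force: 0.0
cap 212 [0.4784434  0.04210721 0.12469921] ((0.47886228561401367, 0.04337919503450394), 0.020098086446523666)
knob ((0.4743253290653229, -0.3575976490974426), 0.011864659376442432)
flange 1446 [0.12110759 0.1225638 ] [ 0.47300503 -0.35814962] 0.013895216069274888
```

View pics/t2.png

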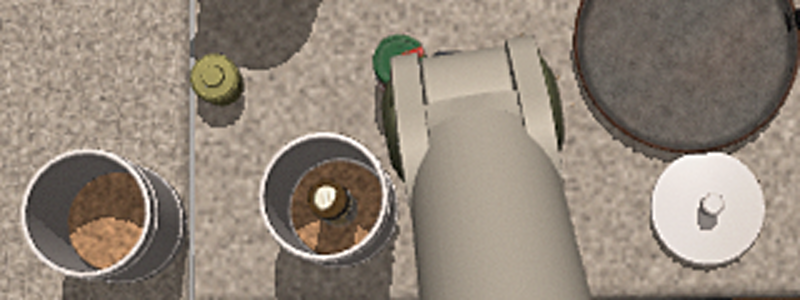

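The jar stands upright in the near crock with its cap at crop (328,198). Its top measures 125 mm, 25 mm below the rim, and it is centred. Now I go to the lid knob at (0.4745, -0.3575), keeping the gripper partly open to stay clear of the pan.

```bash
python3 -m handwheel '[[0,0,0,-0.5,-25,-10,55],[0,0,0,-0.5,-32,-20,55],[0,0,0,-0.5,-32,-20,55],[0,0,0,-0.5,-32,-20,55],[0,0,0,-0.5,-32,-20,55],[0,0,0,-0.5,-32,-20,55],[0,0,0,-0.5,-32,-20,55],[0,0,0,-0.5,-30,-20,55],[0,0,0,0,-2,-2,55],[0,0,0,0,0,0,55],[0,0,0,0,0,0,55],[0,0,0,0,0,0,55]]'
```

```text
time: 12.05
eef_pos: [0.4765, -0.3527, 0.081]
tcp_rot: [2.218, 2.224, 0.002]
force: [0.2, -0.4, -0.0]
width: 0.549
grip_force: 0.0
```

```bash
python3 -m handwheel '[[0,0,0,-2,-4.5,-10,55],[0,0,0,0,0,-12,55],[0,0,0,0,0,-12,55],[0,0,0,0,0,-10,55],[0,0,0,0,0,-6,55],[0,0,0,0,0,-4,55],[0,0,0,0,0,0,55],[0,0,0,0,0,0,55],[0,0,0,0,0,0,55]]'
```

```text
time: 12.8
eef_pos: [0.4734, -0.3596, 0.0264]
tcp_rot: [2.221, 2.221, 0.0]
force: [-0.4, 0.6, 0.3]
width: 0.548
grip_force: 0.0
```

```bash
python3 -m handwheel '[[0,0,0,1,2,-3,55],[0,0,0,0,0,-4,55],[0,0,0,0,0,0,55],[0,0,0,0,0,0,55]]' && python3 - <<'E'
from h import *
im,d=read_camera("scene"); cv2.imwrite("pics/s3.png",cv2.resize(im[195:315,300:460,::-1],(800,600)))
print(manip.sense()['eef_pos'])
E
```

```text
time: 13.13
eef_pos: [0.4741, -0.3575, 0.019]
tcp_rot: [-2.221, -2.221, 0.0]
force: [-0.7, 0.0, -0.7]
width: 0.549
grip_force: 0.0
[ 0.47417059 -0.35749752  0.01907076]
```

View pics/s3.png

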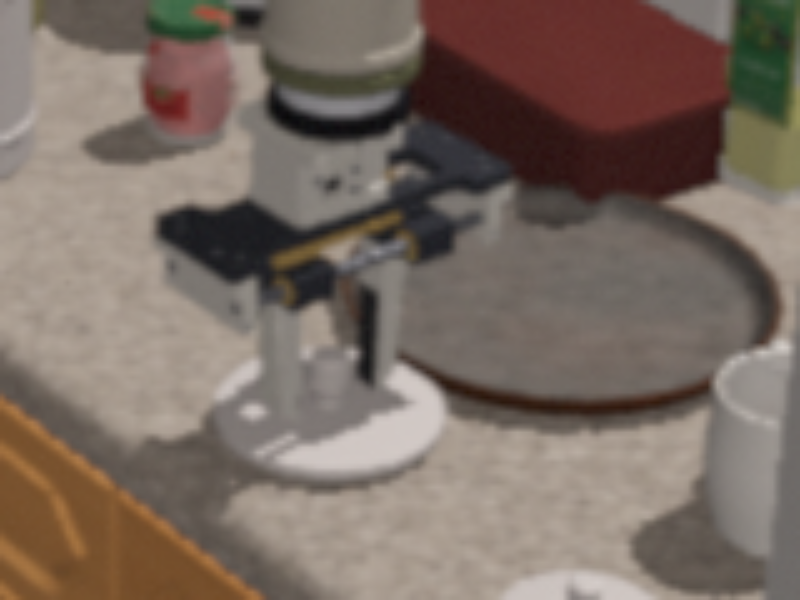

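The fingers straddle the knob, which is at crop (332,375), and sit just clear of the flange. I'll close, then lift.

```bash
python3 -m handwheel '[[0,0,0,0,0,0,40],[0,0,0,0,0,0,30],[0,0,0,0,0,0,25],[0,0,0,0,0,0,15],[0,0,0,0,0,0,10],[0,0,0,0,0,0,10],[0,0,0,0,0,0,10],[0,0,0,0,0,0,10],[0,0,0,0,0,0,10]]' && python3 -m handwheel '[[0,0,0,0,0,5,10],[0,0,0,0,0,15,10],[0,0,0,0,0,22,10],[0,0,0,0,0,22,10],[0,0,0,0,0,22,10],[0,0,0,0,0,22,10],[0,0,0,0,0,22,10],[0,0,0,0,0,22,10],[0,0,0,0,0,18,10],[0,0,0,0,0,8,10],[0,0,0,0,0,0,10],[0,0,0,0,0,0,10]]'
```

```text
time: 13.93
eef_pos: [0.4743, -0.3576, 0.0192]
tcp_rot: [2.221, 2.221, 0.0]
force: [0.9, -0.3, 0.4]
width: 0.245
grip_force: 30.0
time: 14.93
eef_pos: [0.4737, -0.3575, 0.1968]
tcp_rot: [-2.222, -2.221, 0.001]
force: [0.1, -0.5, -3.5]
width: 0.251
grip_force: 30.0
```

```bash
python3 -m handwheel '[[0,0,0,0,10,0,10],[0,0,0,0.5,20,0,10],[0,0,0,0.5,30,0,10],[0,0,0,0.5,32,0,10],[0,0,0,0.5,32,0,10],[0,0,0,0.5,32,0,10],[0,0,0,0.5,32,0,10],[0,0,0,0.5,32,0,10],[0,0,0,0.5,32,0,10],[0,0,0,0.5,32,0,10],[0,0,0,0.5,32,0,10],[0,0,0,0.5,30,0,10],[0,0,0,0,25,0,10],[0,0,0,0,18,0,10],[0,0,0,0,12,0,10],[0,0,0,0,0,0,10],[0,0,0,0,0,0,10],[0,0,0,0,0,0,10],[0,0,0,0,0,0,10]]' && python3 - <<'E'
from h import *
im,d=read_camera("scene"); cv2.imwrite("pics/s4.png",cv2.resize(im[110:260,200:400,::-1],(800,600)))
s=manip.sense();print(s['eef_pos'],s['force'])
E
```

```text
time: 16.52
eef_pos: [0.4793, 0.0424, 0.1967]
tcp_rot: [-2.223, -2.22, 0.002]
force: [0.2, 0.8, -1.8]
width: 0.249
grip_force: 30.0
[0.47941764 0.0423691  0.1967975 ] [-1.00748483 -0.71403766 -2.10663613]
```

View pics/s4.png

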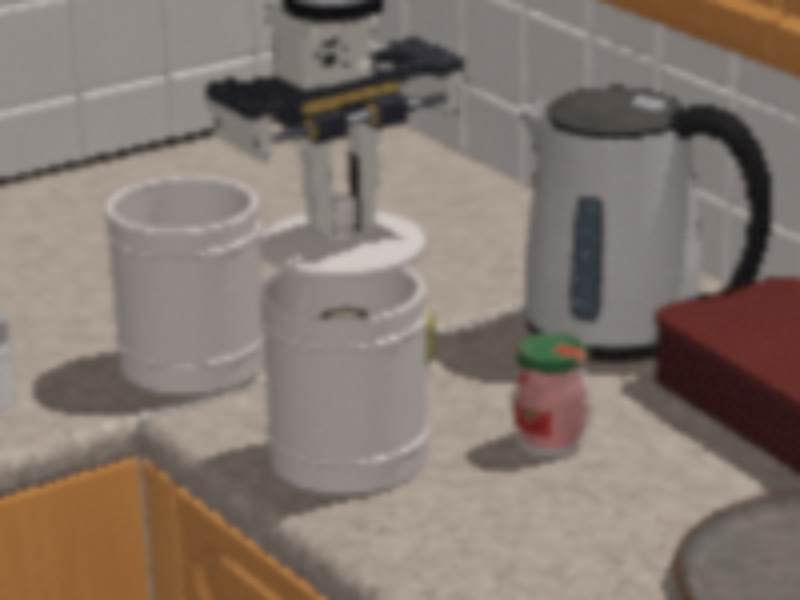

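The lid hangs level above the near crock, flange centre at crop (343,243) over the rim at (345,285), with the jar cap visible below. Lowering it now.

```bash
python3 -m handwheel '[[0,0,0,0,1,-6,10],[0,0,0,0,0,-8,10],[0,0,0,0,0,-6,10],[0,0,0,0,0,-4,10],[0,0,0,0,0,-2,10],[0,0,0,0,0,-1,10],[0,0,0,0,0,-1,10],[0,0,0,0,0,0,10],[0,0,0,0,0,0,10]]'; python3 -m handwheel '[[0,0,0,0,0,-1,10],[0,0,0,0,0,-1,10],[0,0,0,0,0,0,10],[0,0,0,0,0,0,10]]'; python3 -m handwheel '[[0,0,0,0,0,-1,10],[0,0,0,0,0,-1,10],[0,0,0,0,0,0,10],[0,0,0,0,0,0,10]]'
```

```text
time: 17.32
eef_pos: [0.4798, 0.0445, 0.1692]
tcp_rot: [2.221, 2.221, 0.0]
force: [0.8, 0.6, -2.0]
width: 0.248
grip_force: 30.0
time: 17.65
eef_pos: [0.4797, 0.0444, 0.1671]
tcp_rot: [2.221, 2.221, -0.0]
force: [0.2, -0.2, -1.8]
width: 0.25
grip_force: 30.0
time: 17.98
eef_pos: [0.4796, 0.0444, 0.165]
tcp_rot: [-2.221, -2.221, 0.0]
force: [0.1, -0.4, -3.0]
width: 0.25
grip_force: 30.0
```

```bash
python3 -m handwheel '[[0,0,0,0,0,-1,10],[0,0,0,0,0,-0.5,10],[0,0,0,0,0,0,10],[0,0,0,0,0,0,10]]'; python3 -m handwheel '[[0,0,0,0,0,-0.4,10],[0,0,0,0,0,0,10],[0,0,0,0,0,0,10]]'
```

```text
time: 18.32
eef_pos: [0.4797, 0.0445, 0.1636]
tcp_rot: [-2.221, -2.222, 0.0]
force: [-0.4, 0.3, -2.6]
width: 0.249
grip_force: 30.0
time: 18.57
eef_pos: [0.4797, 0.0444, 0.1632]
tcp_rot: [2.221, 2.221, -0.0]
force: [-0.1, -0.0, -1.9]
width: 0.252
grip_force: 30.0
```

```bash
python3 -m handwheel '[[0,0,0,0,0,-0.3,10],[0,0,0,0,0,0,10],[0,0,0,0,0,0,10]]'; python3 -m handwheel '[[0,0,0,0,0,-0.3,10],[0,0,0,0,0,0,10],[0,0,0,0,0,0,10]]'
```

```text
time: 18.82
eef_pos: [0.4797, 0.0444, 0.1631]
tcp_rot: [2.221, 2.221, 0.0]
force: [-1.4, -0.2, 2.0]
width: 0.246
grip_force: 30.0
time: 19.07
eef_pos: [0.4797, 0.0444, 0.1631]
tcp_rot: [2.221, 2.221, 0.0]
force: [-3.2, -0.6, 7.5]
width: 0.248
grip_force: 30.0
```

The lid seats at TCP 0.1631, as predicted (0.1632). I'll release, retreat and check.

```bash
python3 -m handwheel '[[0,0,0,0,0,0.4,10],[0,0,0,0,0,0,28],[0,0,0,0,0,0,35],[0,0,0,0,0,0,45],[0,0,0,0,0,0,55],[0,0,0,0,0,0,55],[0,0,0,0,0,0,55],[0,0,0,0,0,0,55]]' && python3 -m handwheel '[[0,0,0,0,0,5,55],[0,0,0,0,0,15,55],[0,0,0,0,0,20,55],[0,0,0,0,0,20,55],[0,0,0,0,0,20,55],[0,0,0,0,-25,5,55],[0,0,0,0,-35,0,55],[0,0,0,0,-40,0,55],[0,0,0,0,-40,0,55],[0,0,0,0,-30,0,55],[0,0,0,0,0,0,55],[0,0,0,0,0,0,55],[0,0,0,0,0,0,55]]' && python3 - <<'E'
from h import *
im,d=read_camera("top"); P=cloud("top",d)
im2,_=read_camera("scene")
cv2.imwrite("pics/f.png",np.hstack([cv2.resize(im[150:270,110:270,::-1],(400,300)),cv2.resize(im2[140:260,200:360,::-1],(400,300))]))
q=P[190:275,200:285].reshape(-1,3); q=q[(q[:,2]>.145)&(q[:,2]<.172)&(np.hypot(q[:,0]-.479,q[:,1]-.044)<.062)]
A=np.c_[q[:,:2],np.ones(len(q))]; c=np.linalg.lstsq(A,q[:,2],rcond=None)[0]; print(len(q),np.median(q[:,2]),"tilt",c[:2])
print("ctr",cv2.minEnclosingCircle(q[:,:2].astype(np.float32)))
k=P[190:275,200:285].reshape(-1,3); k=k[(k[:,2]>.182)&(k[:,2]<.2)]; print("knob",np.median(k,0))
for n,u0,v0,r,a,b in(("jam",270,177,16,.07,.1),("tub",139,306,14,.06,.09),("pot",197,182,14,.03,.07)):
    w=P[v0-r:v0+r+1,u0-r:u0+r+1].reshape(-1,3); w=w[(w[:,2]>a)&(w[:,2]<b)]
    print(n,np.round(cv2.minEnclosingCircle(w[:,:2].astype(np.float32)*1000)[0],1))
E
```

```text
time: 19.73
eef_pos: [0.4797, 0.0445, 0.163]
tcp_rot: [2.221, 2.221, 0.0]
force: [-0.1, -0.1, 0.1]
width: 0.55
grip_force: 0.0
time: 20.82
eef_pos: [0.4797, -0.1249, 0.2482]
tcp_rot: [-2.221, -2.221, -0.001]
force: [-0.0, 0.1, -0.3]
width: 0.546
grip_force: 0.0
1956 0.15779403902601247 tilt [0.00109052 0.00254742]
ctr ((0.478823184967041, 0.0440104715526104), 0.06198812648653984)
knob [0.47869289 0.0433097  0.18929649]
jam [625.5 -27.3]
tub [292.9 314.2]
pot [620.3 173.7]
```

View pics/f.png

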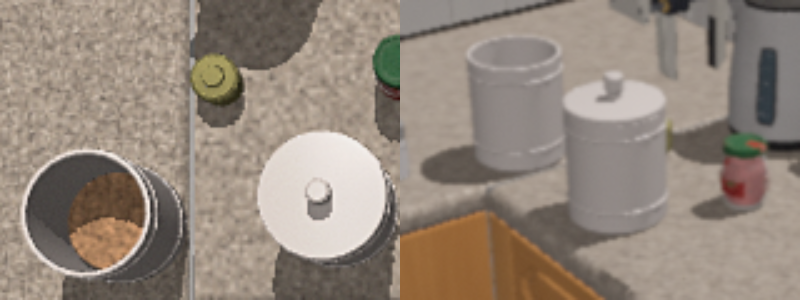

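The picture shows the lid level and centred on the near crock, at (318,193) in the left half and (615,105) in the right. The flange top is at 158 mm with no tilt, which means it is fully seated. The bystanders have not moved.

```bash
python3 -c "
from station import order
print(order.sign_off())"
```

```text
the job is handed in; nothing more can be done
None
```

The spice jar stands upright on the cork disc in the crock nearer the jar and lid (disc top about 21 mm, cap about 25 mm below the rim), that crock's lid is fully down, the jam jar, pill tub and round pot are where they were, and I handed the job in at about 21 s.

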